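# Sort conveyor spares into their kit trays

## Robot

A 6-joint arm with a two-finger parallel gripper is mounted at the origin on the work surface. World frame = base frame: x ahead of the robot, y to its left, z up, the work surface at z = 0. Lengths are in mm, angles in degrees, forces in N, time in s.
With the tool pointing down it reaches from about 350 to 850 mm from the base axis. Payload 8.1 kg.
Tool frame: the origin (TCP) lies midway between the tips of the shut fingers; the grasp point (between the pads) lies 19 mm behind it; z points along the fingers, y is the line along which they close (so a half turn about z gives the same grasp; the last joint's range is limited). The gripper opens to 85 mm and grips with 20 to 120 N. Pads are 22 mm wide; open, the fingers measure 114 mm over their backs; the gripper's body (76 mm by 85 mm) begins 54 mm behind the grasp point. The pads swing forward as they close: fully open they stand 13 mm farther back than shut.
Start: joints at [-74.221, 7.471, 85.268, -0, 87.261, -4.893], TCP at [211.834, -561.366, 231.292] pointing down, gripper open.
Joint ranges: [-169.43, 169.43], [-51.17, 129.36], [1.28, 143.12], [-76.62, 256.62], [0, 156.53], [-152.29, 152.29]. Speed limits (degrees/s): [136.94, 136.94, 159.86, 180, 180, 180].

## Interface

Orientations are given as [roll, pitch, yaw] about the fixed x, y, z axes, in that order (R = Rz(yaw) Ry(pitch) Rx(roll)).
In Python, from bench import r gives the robot as it stands.
- The arm moves only by the tool apply_moves, never from a script. Its argument "steps" is a list of rows, each a list of 7 numbers: the opening, from -1 (shut) to 1 (fully open), then the shift along the tool's x, y, z in mm, then the turn, a rotation vector about the tool's x, y, z in units of 5 degrees (1.0 is 5 degrees). A call has exactly 8 rows; each row shifts and turns the commanded pose from where the row before left it, along the tool's axes as they then stand; what a row does not reach is not made up. A row lasts 1/10 s, in which the tool goes at most 50 mm and 8.59 degrees, less where a joint would pass 70% of its speed; a pose out of reach is approached as far as the arm can. A call is refused whole if a number of a shift passes 50 or a number of a turn 1, either way. A call with a gripper value outside its range is refused whole. The fingers move at their own pace and stop on an object; "squeeze" is the grip in N (left out, the last holds). Time passes only in rows, so rows that do not move let the fingers close, or fill a call up. It gives the time, the measured TCP pose, the force, the opening and the grip force at its end, in the units of the state.
- r.sense(): the state, without advancing time (a new reading comes with each control period).
- r.snapshot(name): name is "scene" or "top" or "wrist"; returns a dict with "color" (400x640x3 uint8, blue, green, red), "depth" (400x640 float32, mm along the optical axis (not along the pixel's ray), 0 where there is no reading), "mtx" (3x3 intrinsics, pixels), "T" (4x4, takes a point from camera to world coordinates); the wrist camera has in their place "hand_eye" (4x4, takes a point from camera to tool coordinates, whose origin is the TCP and whose axes are the flange's). Camera axes: x right, y down, z forward; pixel columns grow to the right and rows downward; lengths in mm; the calibration is good to about 2 mm. A picture is of the moment at which its call begins: read the wrist's pose just before it.
- r.hand_in(): hands the job in; it is judged then, once.
The state is a dict: "time": time; "joint_pos": joint angles; "qd": joint speeds; "joint_efforts": joint torques, N m; "tool_pos": TCP position; "tcp_rot": TCP orientation; "ft_force": force on the tool from outside, world axes, zero at the start; "wrist_torque": the same for the moment, N m; "finger_gap": finger opening in mm; "grip_force": force on a finger pad.
Only numpy, scipy, OpenCV 4.12 (cv2) and the standard library are available. Lean on these libraries where they do the work, as an engineer would, in place of code of your own. Each camera call takes 0.05 s, during which the arm holds its last target. There are 200 camera calls.

## Task

Sort the five loose steel conveyor spares on the packing bench into the three grey pocket trays, each with its own kind as shown by the sample already in the tray: the two hollow sleeves, the two solid stubs and the flanged hub. Stand each one upright on the floor of a free pocket, one to a pocket, and let go. Leave the tape roll and the white jar where they are.

Things in the scene. Friction and masses are not known exactly. Their poses are not given: they have to be found in the camera images.
- sleeve_a: Loose hollow steel sleeve: a plain pipe piece open right through, 36 mm outside diameter, 24 mm bore, 50 mm tall, about 0.22 kg. Same kind as the other sleeve. Origin: centre of the underside; stands upright on the bench with z up.
- sleeve_b: Loose hollow steel sleeve: a plain pipe piece open right through, 36 mm outside diameter, 24 mm bore, 50 mm tall, about 0.22 kg. Same kind as the other sleeve. Origin: centre of the underside; stands upright on the bench with z up.
- stub_a: Loose solid steel stub: a plain round bar piece with a flat closed top, 36 mm diameter, 50 mm tall, about 0.4 kg. Same kind as the other stub. Origin: centre of the underside; stands upright on the bench with z up.
- stub_b: Loose solid steel stub: a plain round bar piece with a flat closed top, 36 mm diameter, 50 mm tall, about 0.4 kg. Same kind as the other stub. Origin: centre of the underside; stands upright on the bench with z up.
- hub: Loose steel flanged hub: round flange 44 mm diameter and 8 mm thick at the bottom, a solid 24 mm diameter neck above it, 50 mm tall overall, about 0.25 kg. Origin: centre of the underside; stands upright on the bench with z up.
- tray_sleeves: Grey tray fixed to the bench, 68 (x) x 196 (y) x 22 mm high, floor and walls 4 mm; two cross walls, rim high, make a row of three 60 x 60 mm pockets, 18 mm deep, centred at y = -64, 0, +64 mm. Origin: underside centre; z up, y along the row. For sleeves: a sample sleeve is fixed in its y = -64 mm pocket (standing 54 mm above the bench); the pockets at 0 and +64 mm are free.
- tray_stubs: Grey tray fixed to the bench, 68 (x) x 196 (y) x 22 mm high, floor and walls 4 mm; two cross walls, rim high, make a row of three 60 x 60 mm pockets, 18 mm deep, centred at y = -64, 0, +64 mm. Origin: underside centre; z up, y along the row. For stubs: a sample stub is fixed in its y = +64 mm pocket (standing 54 mm above the bench); the pockets at 0 and -64 mm are free.
- tray_hubs: Grey tray fixed to the bench, 68 (x) x 196 (y) x 22 mm high, floor and walls 4 mm; two cross walls, rim high, make a row of three 60 x 60 mm pockets, 18 mm deep, centred at y = -64, 0, +64 mm. Origin: underside centre; z up, y along the row. For hubs: sample hubs are fixed in its two end pockets (standing 54 mm above the bench); only the middle pocket, y = 0, is free.
- tape_roll: Loose bystander: brown roll of tape lying flat among the parts, 56 mm outside diameter, 38 mm hole, 25 mm high. Origin: centre of the underside, z up. Not to be moved.
- jar: Loose bystander: small white capped plastic jar standing among the parts, 40 mm diameter, 60 mm tall. Origin: centre of the underside, z up. Not to be moved.
Not all that is in view belongs to the job. What is shaped like the stub_b but blue is not meant.

How it is judged (in metres and radians):
At the end, for the whole second after the job is handed in: Both sleeves, both stubs and the hub stand in free pockets of the tray of their kind, one to a pocket: origin within 15 mm of the pocket's centre along the tray's x and y, at most 10 mm above the tray's underside (floor at 4 mm), upright within 0.15 rad, at rest (below 0.02 m/s) and released ((((x of sleeve_a in the frame of tray_sleeves between -0.015 and 0.015 m and y of sleeve_a in the frame of tray_sleeves between -0.015 and 0.015 m) and (x of sleeve_b in the frame of tray_sleeves between -0.015 and 0.015 m and y of sleeve_b in the frame of tray_sleeves between 0.049 and 0.079 m)) or ((x of sleeve_a in the frame of tray_sleeves between -0.015 and 0.015 m and y of sleeve_a in the frame of tray_sleeves between 0.049 and 0.079 m) and (x of sleeve_b in the frame of tray_sleeves between -0.015 and 0.015 m and y of sleeve_b in the frame of tray_sleeves between -0.015 and 0.015 m))) and (((x of stub_a in the frame of tray_stubs between -0.015 and 0.015 m and y of stub_a in the frame of tray_stubs between -0.015 and 0.015 m) and (x of stub_b in the frame of tray_stubs between -0.015 and 0.015 m and y of stub_b in the frame of tray_stubs between -0.079 and -0.049 m)) or ((x of stub_a in the frame of tray_stubs between -0.015 and 0.015 m and y of stub_a in the frame of tray_stubs between -0.079 and -0.049 m) and (x of stub_b in the frame of tray_stubs between -0.015 and 0.015 m and y of stub_b in the frame of tray_stubs between -0.015 and 0.015 m))) and x of hub in the frame of tray_hubs between -0.015 and 0.015 m and y of hub in the frame of tray_hubs between -0.015 and 0.015 m and angle between each of sleeve_a, sleeve_b, stub_a, stub_b, hub's own z axis and vertical below 0.15 rad and z of each of sleeve_a, sleeve_b in the frame of tray_sleeves below 0.01 m and linear speed of each of sleeve_a, sleeve_b, stub_a, stub_b, hub below 0.02 m/s and contact force between each of sleeve_a, sleeve_b, stub_a, stub_b, hub and the fingers below 0.1 N and z of each of stub_a, stub_b in the frame of tray_stubs below 0.01 m and z of hub in the frame of tray_hubs below 0.01 m); the robot touches nothing.
It fails at once if the tape roll or the jar is moved by more than 30 mm or tipped by more than 0.6 rad (distance of any of tape_roll, jar from where it was at the start of the episode above 0.03 m or angle between any of tape_roll, jar's own z axis and vertical above 0.6 rad).
It also fails if it takes over 112 s, if anything falls off the work surface, if the arm or the gripper's body presses on something with over 40 N, if the wrist force passes 120 N, or if a joint passes its speed limit or range.

## Working session

There is one attempt and no reset: what is moved stays moved. The work goes in short steps, Python scripts to look and compute and a tool call to move; the robot and the scene stay as the last step left them, time stands still between calls to the robot, and variables do not carry over. Pictures are saved under pics/ and viewed, at most 14 in all, crops included, and the job is handed in when it is done.

Besides the shell and the picture viewer there is one more tool, called after "Call:" by a JSON object that holds its "api" and its "payload". apply_moves: Moves the arm, as the interface text tells. Its arguments: {"type":"object","properties":{"steps":{"type":"array"},"squeeze":{"type":"number"}},"required":["steps"]}

```bash
mkdir -p pics
python3 - <<'E'
from bench import r
import cv2,numpy as np
print(r.sense())
for n in("scene","top"):
    s=r.snapshot(n); cv2.imwrite(f"pics/{n}0.png",s["color"]); np.savez(f"{n}0.npz",**s); print(n,s["mtx"].tolist(),np.round(s["T"],3).tolist())
E
```

```text
{'time': 0.0, 'joint_pos': array([-7.42209228e+01,  7.51464974e+00,  8.53296065e+01,  1.61257937e-05,
        8.72611097e+01, -4.89148451e+00]), 'qd': array([-0.03489975,  0.02795707,  0.04692767, -0.07413374, -0.04616146,
       -0.03971274]), 'joint_efforts': array([-7.15083734e-04, -5.69404149e+01, -5.00549769e+01, -2.99053481e-04,
        1.49247417e-02, -3.33384503e-05]), 'tool_pos': array([ 211.68338912, -560.83234605,  230.24606974]), 'tcp_rot': array([-1.79895019e+02, -9.00047561e-03,  2.06705527e+01]), 'ft_force': array([-0.01473335, -0.60396994,  0.21932379]), 'wrist_torque': array([-0.01825582,  0.0286883 , -0.01135192]), 'grip_force': 0.0, 'finger_gap': 85.2052828655964}
scene [[412.55096269173106, 0.0, 327.8005012130916], [0.0, 412.55096269173106, 207.45505917196272], [0.0, 0.0, 1.0]] [[0.754, 0.472, -0.457, 942.136], [0.656, -0.558, 0.508, -525.428], [-0.016, -0.682, -0.731, 770.112], [0.0, 0.0, 0.0, 1.0]]
top [[403.4699509747055, 0.0, 324.35647418713967], [0.0, 403.4699509747055, 189.65176309380854], [0.0, 0.0, 1.0]] [[0.054, -0.977, 0.208, 303.475], [-0.999, -0.052, 0.016, -17.621], [-0.004, -0.208, -0.978, 876.739], [0.0, 0.0, 0.0, 1.0]]
```

View pics/scene0.png

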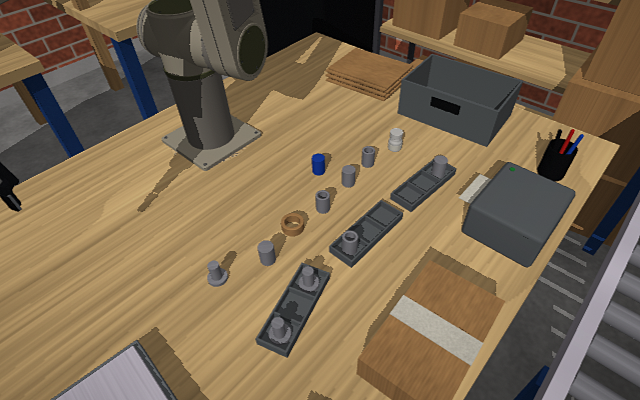

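View pics/top0.png

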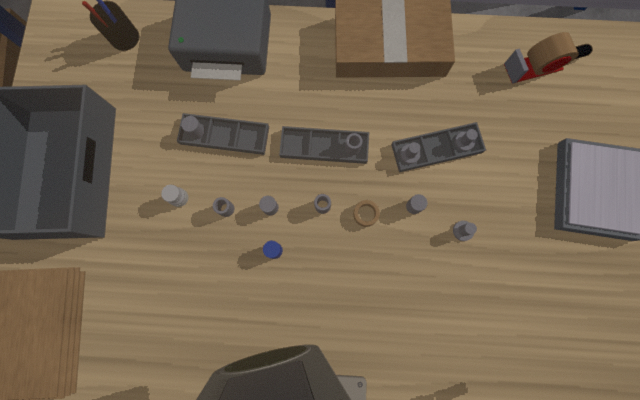

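The top view shows these parts, left to right:
- jar (174,196)
- sleeve (222,207)
- grey stub (268,205), with the blue decoy at (272,250)
- sleeve (322,203)
- tape (366,213)
- stub (417,204)
- hub (464,231)

The trays are stubs (222,134), sleeves (325,145) and hubs (438,147). The scene view agrees: hub (216,272), stub (266,252), sleeve (323,201), stub (348,175), sleeve (368,156), jar (396,140) and blue decoy (318,163). Possible mix-ups are the blue cylinder and the white jar with the stubs, and the tape roll with the sleeves. The fixed samples are in the trays.

```bash
cat > h.py <<'E'
import numpy as np,cv2
def cloud(s):
    v,u=np.mgrid[:400,:640]; d=s["depth"]; K=s["mtx"]
    p=np.stack([(u-K[0,2])*d/K[0,0],(v-K[1,2])*d/K[1,1],d],-1)
    return p@s["T"][:3,:3].T+s["T"][:3,3]
def pix(P,s):
    T=s["T"];c=T[:3,:3].T@(np.array(P,float)-T[:3,3]);q=s["mtx"]@c;return q[:2]/q[2]
E
python3 - <<'E'
from h import *
S={n:dict(np.load(n+"0.npz")) for n in("scene","top")}
C={n:cloud(S[n]) for n in S}
px={"hub":[(216,272),(464,231)],"stubR":[(266,252),(417,204)],"tape":[(292,224),(366,213)],"slR":[(323,201),(322,203)],"stubL":[(348,175),(268,205)],"slL":[(368,156),(222,207)],"jar":[(396,140),(174,196)],"blue":[(318,163),(272,250)]}
for k,v in px.items():
    for n,(u,w) in zip(("scene","top"),v):
        c=C[n][w-22:w+23,u-22:u+23].reshape(-1,3); bench=np.median(c[:,2][abs(c[:,2])<12])
        m=(c[:,2]>12)
        # keep blob near seed
        ctr=np.median(C[n][w-4:w+5,u-4:u+5].reshape(-1,3),0); m&=np.linalg.norm(c[:,:2]-ctr[:2],axis=1)<45
        h=np.percentile(c[m][:,2],95); t=c[m&(c[:,2]>h-5)]
        (x,y),rad=cv2.minEnclosingCircle(t[:,:2].astype(np.float32))
        print(k,n,"bench",bench.round(1),"top",h.round(1),"ctr",np.round([x,y,rad],1),"mean",t[:,:2].mean(0).round(1),len(t))
tp={"stubs":[(424,184),(222,134)],"sleeves":[(366,232),(325,145)],"hubs":[(293,308),(438,147)]}
for k,v in tp.items():
    for n,(u,w) in zip(("scene","top"),v):
        c=C[n].reshape(-1,3); ctr=np.median(C[n][w-8:w+9,u-8:u+9].reshape(-1,3),0)
        m=(c[:,2]>15)&(c[:,2]<27)&(np.linalg.norm(c[:,:2]-ctr[:2],axis=1)<112)
        q=c[m]; print(k,n,"seed",ctr.round(),"rim",np.median(q[:,2]).round(1),cv2.minAreaRect(q[:,:2].astype(np.float32)),len(q))
    
im=cv2.resize(S["top"]["color"][90:260,140:500],None,fx=2.2,fy=2.2,interpolation=cv2.INTER_CUBIC);cv2.imwrite("pics/c1.png",im)
E
```

```text
hub scene bench 0.6 top 52.0 ctr [ 414.4 -310.4   12.5] mean [ 415.4 -310.3] 93
hub top bench -0.7 top 51.2 ctr [ 414.5 -308.3   12.7] mean [ 415.5 -308.1] 107
stubR scene bench 0.6 top 52.1 ctr [ 463.4 -203.7   18. ] mean [ 464.  -204.2] 171
stubR top bench -0.8 top 51.1 ctr [ 463.7 -201.7   17.7] mean [ 463.5 -201.4] 223
tape scene bench 0.7 top 27.3 ctr [438.7 -98.   28.7] mean [440.6 -98.7] 189
tape top bench -0.9 top 26.2 ctr [440.5 -96.8  27.6] mean [440.6 -96.8] 269
slR scene bench 0.8 top 51.2 ctr [454.1  -2.6  18.5] mean [453.7  -3.6] 88
slR top bench -1.0 top 50.6 ctr [454.3  -1.4  17.9] mean [454.3  -1.2] 125
stubL scene bench 0.9 top 52.5 ctr [443.8 110.9  19. ] mean [444.2 110.1] 103
stubL top bench -1.0 top 51.0 ctr [444.  113.4  17.8] mean [443.7 113.2] 219
slL scene bench 1.0 top 51.7 ctr [436.2 206.9  19.6] mean [435.9 207.4] 68
slL top bench -0.9 top 50.7 ctr [435.6 209.7  17.8] mean [435.4 209.2] 126
jar scene bench 1.1 top 61.9 ctr [454.2 314.   19.1] mean [454.3 312.9] 89
jar top bench -0.9 top 60.7 ctr [453.8 315.   18.4] mean [453.8 314.7] 238
blue scene bench 
[... 309 characters left out ...]
 3.] rim 20.3 ((605.2880859375, 231.9656982421875), (197.1143341064453, 69.46537780761719), 85.83262634277344) 704
sleeves scene seed [588.   5.   5.] rim 21.2 ((590.4581298828125, 0.845123291015625), (199.07095336914062, 70.2278060913086), 88.61309051513672) 672
sleeves top seed [592.   1.   3.] rim 20.5 ((591.2196044921875, 2.250518798828125), (195.9713134765625, 69.72699737548828), 88.78812408447266) 692
hubs scene seed [ 596. -255.    5.] rim 21.3 ((598.87939453125, -253.25634765625), (69.3084945678711, 198.01263427734375), 16.42856788635254) 966
hubs top seed [ 601. -255.    3.] rim 20.3 ((599.5711059570312, -252.28884887695312), (68.9595947265625, 197.435546875), 16.52808380126953) 743
```

View pics/c1.png

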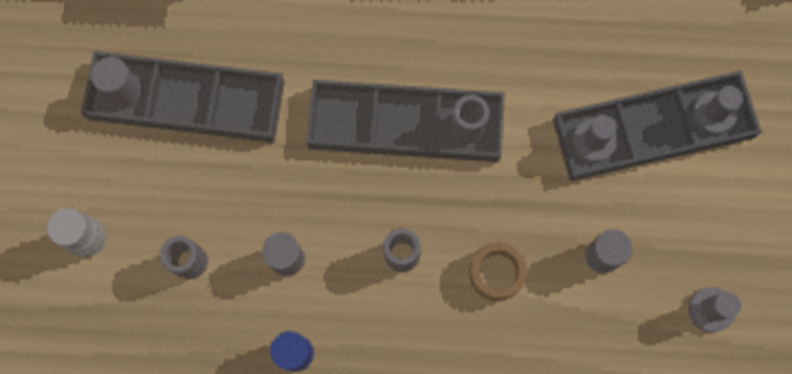

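The crop confirms the kinds: sleeves with bores at (184,257) and (402,249), solid stubs at (283,253) and (609,250), and the hub at (714,309). Blue (291,351) is excluded. Both views agree within 3 mm, with part tops at about 51 and tray rims at about 21. I'll grip along world x, with yaw at about 90, so the neighbouring pockets stay clear. Turning first.

Call:
{"api": "apply_moves", "payload": {"steps": [[1,0,0,0,0,0,-1],[1,0,0,0,0,0,-1],[1,0,0,0,0,0,-1],[1,0,0,0,0,0,-1],[1,0,0,0,0,0,-1],[1,0,0,0,0,0,-1],[1,0,0,0,0,0,-1],[1,0,0,0,0,0,-1]], "squeeze": 60}}

```text
time: 0.9
tool_pos: [211.7, -561.0, 230.6]
tcp_rot: [-180.0, -0.0, 60.9]
ft_force: [-1.2, 0.1, -0.7]
finger_gap: 85.5
grip_force: 0.0
```

Call:
{"api": "apply_moves", "payload": {"steps": [[1,0,0,10,0,0,-1],[1,0,0,10,0,0,-1],[1,0,0,10,0,0,-1],[1,0,0,10,0,0,-1],[1,0,0,10,0,0,-1],[1,0,0,10,0,0,-0.86],[1,36,30,10,0,0,0],[1,36,30,10,0,0,0]]}}

```text
time: 1.7
tool_pos: [271.5, -488.7, 150.1]
tcp_rot: [-180.0, -0.1, 89.8]
ft_force: [0.7, 0.5, 1.3]
finger_gap: 85.4
grip_force: 0.0
```

Call:
{"api": "apply_moves", "payload": {"steps": [[1,45,36,0,0,0,0],[1,45,36,0,0,0,0],[1,45,36,0,0,0,0],[1,44,35,0,0,0,0],[1,0,0,30,0,0,0],[1,0,0,30,0,0,0],[1,0,0,30,0,0,0],[1,0,0,0,0,0,0]]}}

```text
time: 2.5
tool_pos: [394.0, -329.9, 56.4]
tcp_rot: [-179.6, -0.4, 90.0]
ft_force: [-0.2, 0.7, -0.8]
finger_gap: 85.7
grip_force: 0.0
```

Run:
```python
from bench import r
import cv2,numpy as np
s=r.snapshot("wrist"); cv2.imwrite("pics/w1.png",s["color"]); print(np.round(s["hand_eye"],2).tolist())
```

```text
[[0.0, -0.96, -0.27, 69.2], [1.0, 0.0, -0.0, 0.23], [0.0, -0.27, 0.96, -143.2], [0.0, 0.0, 0.0, 1.0]]
```

View pics/w1.png

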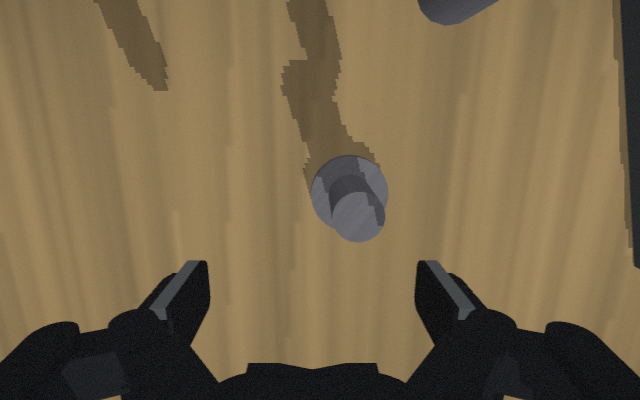

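The wrist view has the hub at (358,215), a little ahead of the fingers. That fits the shift lost to the 50 mm row cap, so from now on I'll keep each row's norm under 50.

Call:
{"api": "apply_moves", "payload": {"steps": [[1,10,10,0,0,0,0],[1,10.5,10.5,0,0,0,0],[1,0,0,0,0,0,0],[1,0,0,19,0,0,0],[1,0,0,18,0,0,0],[1,0,0,0,0,0,0],[-1,0,0,0,0,0,0],[-1,0,0,0,0,0,0]]}}

```text
time: 3.35
tool_pos: [418.2, -313.4, 25.8]
tcp_rot: [179.9, 0.1, 90.0]
ft_force: [0.8, -0.6, -0.4]
finger_gap: 58.8
grip_force: 0.0
```

Call:
{"api": "apply_moves", "payload": {"steps": [[-1,0,0,0,0,0,0],[-1,0,0,0,0,0,0],[-1,0,0,0,0,0,0],[-1,0,0,0,0,0,0],[-1,0,0,0,0,0,0],[-1,0,0,0,0,0,0],[-1,0,0,0,0,0,0],[-1,0,0,0,0,0,0]]}}

```text
time: 4.15
tool_pos: [417.6, -313.2, 25.3]
tcp_rot: [180.0, 0.0, 90.0]
ft_force: [-1.3, 0.4, 6.3]
finger_gap: 21.9
grip_force: 58.6
```

Call:
{"api": "apply_moves", "payload": {"steps": [[-1,0,0,-22,0,0,-0.825],[-1,0,0,-23,0,0,-0.825],[-1,0,0,-22,0,0,-0.825],[-1,0,0,-23,0,0,-0.825],[-1,0.6,47,0,0,0,0],[-1,0.6,47,0,0,0,0],[-1,0.6,47,0,0,0,0],[-1,0.6,47,0,0,0,0]]}}

```text
time: 4.95
tool_pos: [598.2, -256.4, 114.0]
tcp_rot: [-180.0, -0.0, 106.4]
ft_force: [-0.0, -0.9, -3.2]
finger_gap: 22.2
grip_force: 59.5
```

Call:
{"api": "apply_moves", "payload": {"steps": [[-1,0,0,0,0,0,0],[-1,0,0,0,0,0,0],[-1,0,0,0,0,0,0],[-1,0,0,0,0,0,0],[-1,0,0,0,0,0,0],[-1,0,0,0,0,0,0],[-1,0,0,0,0,0,0],[-1,0,0,0,0,0,0]]}}

```text
time: 5.75
tool_pos: [596.7, -257.3, 114.5]
tcp_rot: [180.0, 0.0, 106.5]
ft_force: [-0.5, 0.5, -2.4]
finger_gap: 22.2
grip_force: 59.8
```

Run:
```python
from bench import r
import cv2,numpy as np
from h import *
o=r.sense();print(o["tool_pos"],o["tcp_rot"])
s=r.snapshot("top");c=cloud(s)
i=s["color"][70:270,340:520]; cv2.imwrite("pics/t1.png",cv2.resize(i,None,fx=3,fy=3))
w=r.snapshot("wrist");cv2.imwrite("pics/w2.png",w["color"])
```

```text
[ 596.74918294 -257.32672068  114.51597612] [1.79988217e+02 1.15647237e-02 1.06450177e+02]
```

View pics/w2.png

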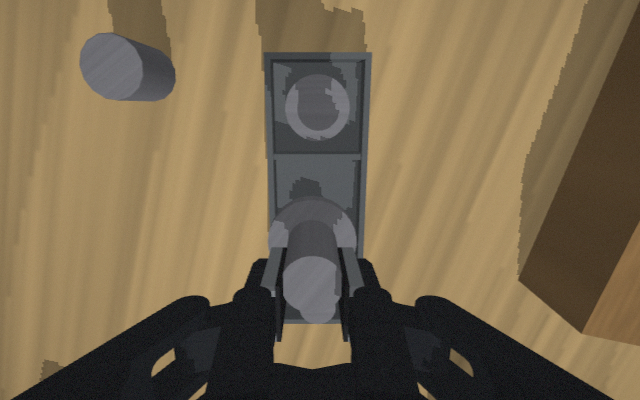

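The hub is held upright (312,290) and sits nearly central over the middle pocket. Shifting +3.5 mm across, then lowering.

Call:
{"api": "apply_moves", "payload": {"steps": [[-1,0,3.5,20,0,0,0],[-1,0,0,20,0,0,0],[-1,0,0,20,0,0,0],[-1,0,0,15,0,0,0],[-1,0,0,6,0,0,0],[-1,0,0,3,0,0,0],[-1,0,0,0,0,0,0],[-1,0,0,0,0,0,0]]}}

```text
time: 6.65
tool_pos: [601.1, -256.5, 31.5]
tcp_rot: [179.9, 0.1, 106.5]
ft_force: [0.4, 0.4, -1.8]
finger_gap: 21.8
grip_force: 59.8
```

Call:
{"api": "apply_moves", "payload": {"steps": [[-1,0,0,1.5,0,0,0],[-1,0,0,0,0,0,0],[1,0,0,0,0,0,0],[1,0,0,0,0,0,0],[1,0,0,0,0,0,0],[1,0,0,0,0,0,0],[1,0,0,-30,0,0,0],[1,0,0,-40,0,0,0]]}}

```text
time: 7.45
tool_pos: [598.0, -255.0, 96.3]
tcp_rot: [-179.7, -0.3, 106.5]
ft_force: [0.5, 0.1, 0.8]
finger_gap: 85.3
grip_force: 0.0
```

Call:
{"api": "apply_moves", "payload": {"steps": [[1,0,0,-3,0,0,0.825],[1,0,0,-3,0,0,0.825],[1,0,0,0,0,0,0.825],[1,0,0,0,0,0,0.825],[1,18,-45,0,0,0,0],[1,18,-45,0,0,0,0],[1,18,-45,0,0,0,0],[1,0,0,0,0,0,0]]}}

```text
time: 8.25
tool_pos: [457.2, -197.8, 100.6]
tcp_rot: [-179.5, -0.3, 90.0]
ft_force: [0.8, -0.3, -0.1]
finger_gap: 85.3
grip_force: 0.0
```

Call:
{"api": "apply_moves", "payload": {"steps": [[1,0,0,10,0,0,0],[1,0,0,0,0,0,0],[1,0,0,0,0,0,0],[1,0,0,0,0,0,0],[1,0,0,0,0,0,0],[1,0,0,0,0,0,0],[1,0,0,0,0,0,0],[1,0,0,0,0,0,0]]}}

```text
time: 9.05
tool_pos: [465.3, -202.1, 94.8]
tcp_rot: [180.0, 0.0, 90.0]
ft_force: [-0.7, 0.2, -0.2]
finger_gap: 85.4
grip_force: 0.0
```

Run:
```python
from bench import r
import cv2,numpy as np
from h import *
o=r.sense();print(o["tool_pos"],o["tcp_rot"])
w=r.snapshot("wrist");s=r.snapshot("top")
t=s["color"][100:220,360:500]
im=np.hstack([cv2.resize(w["color"],(480,300)),cv2.resize(t,(300,300))]);cv2.imwrite("pics/w3.png",im)
```

```text
[ 465.34805967 -202.09403574   94.8202746 ] [1.79997600e+02 1.36559296e-03 8.99707754e+01]
```

View pics/w3.png

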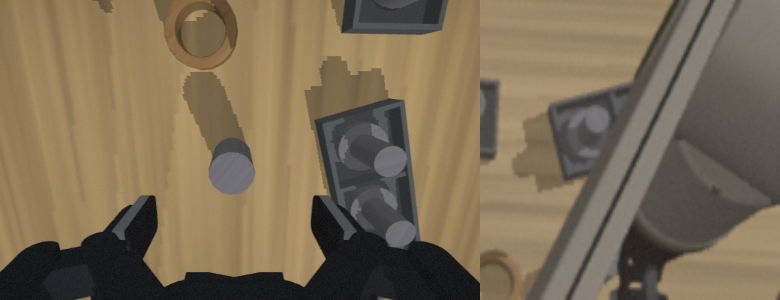

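The wrist picture shows the stub at (232,172), centred between the fingers, and the hub standing upright in the middle pocket (395,230). Descending on the stub.

Call:
{"api": "apply_moves", "payload": {"steps": [[1,0,-1.5,25,0,0,0],[1,0,0,25,0,0,0],[1,0,0,15,0,0,0],[1,0,0,8,0,0,0],[1,0,0,0,0,0,0],[-1,0,0,0,0,0,0],[-1,0,0,0,0,0,0],[-1,0,0,0,0,0,0]], "squeeze": 80}}

```text
time: 9.95
tool_pos: [464.6, -202.5, 22.9]
tcp_rot: [179.9, 0.1, 90.0]
ft_force: [-0.1, 0.6, -1.4]
finger_gap: 44.0
grip_force: 0.0
```

Call:
{"api": "apply_moves", "payload": {"steps": [[-1,0,0,0,0,0,0],[-1,0,0,0,0,0,0],[-1,0,0,0,0,0,0],[-1,0,0,0,0,0,0],[-1,0,0,0,0,0,0],[-1,0,0,0,0,0,0],[-1,0,0,0,0,0,0],[-1,0,0,0,0,0,0]]}}

```text
time: 10.75
tool_pos: [464.6, -202.6, 23.1]
tcp_rot: [179.9, 0.1, 90.0]
ft_force: [-1.9, -0.2, 6.0]
finger_gap: 33.9
grip_force: 79.6
```

Call:
{"api": "apply_moves", "payload": {"steps": [[-1,0,0,-20,0,0,0],[-1,0,0,-30,0,0,0],[-1,0,0,-30,0,0,0],[-1,0,0,-20,0,0,0],[-1,41,15,0,0,0,0],[-1,41,15,0,0,0,0],[-1,41,15,0,0,0,0],[-1,41,15,0,0,0,0]]}}

```text
time: 11.55
tool_pos: [523.9, -36.5, 121.7]
tcp_rot: [-180.0, -0.0, 89.9]
ft_force: [0.8, -0.3, -2.8]
finger_gap: 34.0
grip_force: 80.3
```

Call:
{"api": "apply_moves", "payload": {"steps": [[-1,41,15,0,0,0,0],[-1,41,15,0,0,0,0],[-1,41,15,0,0,0,0],[-1,41,15,0,0,0,0],[-1,41,15,0,0,0,0],[-1,0,0,0,0,0,0.86],[-1,0,0,0,0,0,0],[-1,0,0,0,0,0,0]]}}

```text
time: 12.35
tool_pos: [598.4, 166.4, 121.2]
tcp_rot: [-179.9, 0.0, 85.8]
ft_force: [-0.3, 0.6, -3.6]
finger_gap: 33.6
grip_force: 80.8
```

Call:
{"api": "apply_moves", "payload": {"steps": [[-1,0,0,10,0,0,0],[-1,0,0,0,0,0,0],[-1,0,0,0,0,0,0],[-1,0,0,0,0,0,0],[-1,0,0,0,0,0,0],[-1,0,0,0,0,0,0],[-1,0,0,0,0,0,0],[-1,0,0,0,0,0,0]]}}

```text
time: 13.15
tool_pos: [599.0, 167.0, 111.9]
tcp_rot: [180.0, -0.0, 85.7]
ft_force: [0.8, 1.1, -4.0]
finger_gap: 34.0
grip_force: 80.8
```

Run:
```python
from bench import r
import cv2,numpy as np
w=r.snapshot("wrist");cv2.imwrite("pics/w4.png",w["color"])
```

```text
(no output)
```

View pics/w4.png

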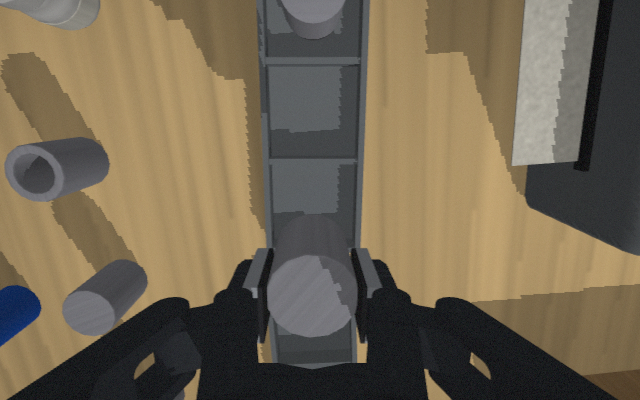

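The stub (313,295) is centred over the free end pocket of the stub tray. Lowering and releasing.

Call:
{"api": "apply_moves", "payload": {"steps": [[-1,0,0,25,0,0,0],[-1,0,0,25,0,0,0],[-1,0,0,20,0,0,0],[-1,0,0,10,0,0,0],[-1,0,0,4,0,0,0],[-1,0,0,0,0,0,0],[-1,0,0,0,0,0,0],[-1,0,0,0,0,0,0]]}}

```text
time: 14.0
tool_pos: [599.8, 167.1, 28.8]
tcp_rot: [179.9, -0.0, 85.7]
ft_force: [0.2, -0.1, -2.8]
finger_gap: 34.0
grip_force: 81.0
```

Call:
{"api": "apply_moves", "payload": {"steps": [[-1,0,0,1.2,0,0,0],[-1,0,0,0,0,0,0],[1,0,0,0,0,0,0],[1,0,0,0,0,0,0],[1,0,0,0,0,0,0],[1,0,0,0,0,0,0],[1,0,0,-35,0,0,0],[1,0,0,-40,0,0,-0.86]]}}

```text
time: 14.8
tool_pos: [596.9, 166.5, 99.9]
tcp_rot: [-179.7, 0.1, 90.0]
ft_force: [0.9, 0.3, 0.3]
finger_gap: 85.1
grip_force: 0.0
```

Call:
{"api": "apply_moves", "payload": {"steps": [[1,-14,-39,0,0,0,0],[1,-14,-39,0,0,0,0],[1,-13.5,-39,0,0,0,0],[1,-13.5,-38.5,0,0,0,0],[1,0,0,0,0,0,0],[1,0,0,0,0,0,0],[1,0,0,0,0,0,0],[1,0,0,0,0,0,0]]}}

```text
time: 15.6
tool_pos: [444.8, 112.3, 102.3]
tcp_rot: [179.9, -0.0, 90.0]
ft_force: [0.3, -0.0, 1.2]
finger_gap: 85.2
grip_force: 0.0
```

Run:
```python
from bench import r
import cv2,numpy as np
o=r.sense();print(o["tool_pos"],o["tcp_rot"])
w=r.snapshot("wrist");cv2.imwrite("pics/w5.png",w["color"])
```

```text
[444.82956347 112.27512352 102.28696327] [ 1.79920195e+02 -1.29598665e-02  8.99790015e+01]
```

View pics/w5.png

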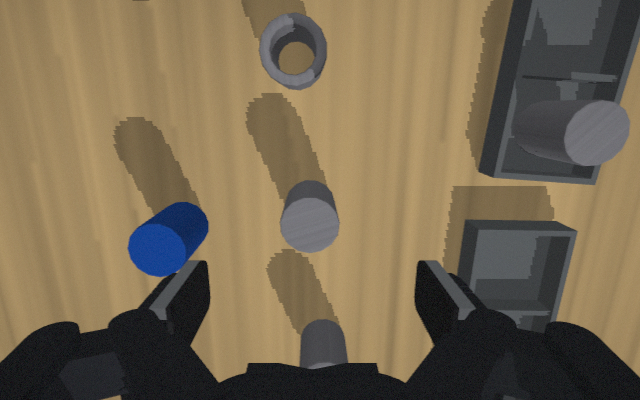

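The grey stub (310,223) is centred between the fingers. The blue decoy (160,248) is clear on the left, and the first stub stands upright in its pocket. Descending.

Call:
{"api": "apply_moves", "payload": {"steps": [[1,0,-1,25,0,0,0],[1,0,0,25,0,0,0],[1,0,0,20,0,0,0],[1,0,0,9,0,0,0],[1,0,0,0,0,0,0],[1,0,0,0,0,0,0],[-1,0,0,0,0,0,0],[-1,0,0,0,0,0,0]]}}

```text
time: 16.45
tool_pos: [443.5, 112.1, 23.8]
tcp_rot: [179.9, -0.0, 90.0]
ft_force: [0.6, 0.2, -0.2]
finger_gap: 59.2
grip_force: 0.0
```

Call:
{"api": "apply_moves", "payload": {"steps": [[-1,0,0,0,0,0,0],[-1,0,0,0,0,0,0],[-1,0,0,0,0,0,0],[-1,0,0,0,0,0,0],[-1,0,0,0,0,0,0],[-1,0,0,0,0,0,0],[-1,0,0,0,0,0,0],[-1,0,0,0,0,0,0]]}}

```text
time: 17.25
tool_pos: [443.2, 112.1, 23.6]
tcp_rot: [179.9, -0.0, 90.0]
ft_force: [-1.6, -0.8, 5.7]
finger_gap: 34.3
grip_force: 79.2
```

Call:
{"api": "apply_moves", "payload": {"steps": [[-1,0,0,-25,0,0,0],[-1,0,0,-35,0,0,0],[-1,0,0,-30,0,0,0],[-1,24,32,0,0,0,0],[-1,24,32,0,0,0,0],[-1,24,32,0,0,0,0],[-1,24,32,0,0,0,0],[-1,23,33,0,0,0,0]]}}

```text
time: 18.05
tool_pos: [603.9, 231.8, 111.6]
tcp_rot: [-179.9, 0.0, 90.0]
ft_force: [1.1, -0.7, -1.7]
finger_gap: 34.0
grip_force: 81.1
```

Call:
{"api": "apply_moves", "payload": {"steps": [[-1,0,0,0,0,0,0.86],[-1,0,0,0,0,0,0],[-1,0,0,0,0,0,0],[-1,0,0,0,0,0,0],[-1,0,0,0,0,0,0],[-1,0,0,0,0,0,0],[-1,0,0,0,0,0,0],[-1,0,0,0,0,0,0]]}}

```text
time: 18.85
tool_pos: [603.5, 230.8, 112.9]
tcp_rot: [180.0, -0.0, 85.7]
ft_force: [0.9, 0.4, -3.9]
finger_gap: 33.8
grip_force: 81.4
```

Call:
{"api": "apply_moves", "payload": {"steps": [[-1,0,0,25,0,0,0],[-1,0,0,25,0,0,0],[-1,0,0,20,0,0,0],[-1,0,0,10,0,0,0],[-1,0,0,4,0,0,0],[-1,0,0,0,0,0,0],[-1,0,0,0,0,0,0],[-1,0,0,0,0,0,0]]}}

```text
time: 19.65
tool_pos: [604.5, 231.2, 29.9]
tcp_rot: [179.9, -0.0, 85.7]
ft_force: [-0.4, 0.4, -3.4]
finger_gap: 34.2
grip_force: 81.3
```

Call:
{"api": "apply_moves", "payload": {"steps": [[-1,0,0,1.7,0,0,0],[-1,0,0,0,0,0,0],[1,0,0,0,0,0,0],[1,0,0,0,0,0,0],[1,0,0,0,0,0,0],[1,0,0,0,0,0,0],[1,0,0,-35,0,0,0],[1,0,0,-40,0,0,-0.86]]}}

```text
time: 20.45
tool_pos: [601.4, 230.2, 100.0]
tcp_rot: [-179.7, 0.1, 90.0]
ft_force: [0.9, 0.2, 0.7]
finger_gap: 85.5
grip_force: 0.0
```

Call:
{"api": "apply_moves", "payload": {"steps": [[1,-6,-42,0,0,0,0],[1,-6,-42,0,0,0,0],[1,-6,-42,0,0,0,0],[1,-5,-42,0,0,0,0],[1,0,0,0,0,0,0],[1,0,0,0,0,0,0],[1,0,0,0,0,0,0],[1,0,0,0,0,0,0]]}}

```text
time: 21.25
tool_pos: [437.0, 208.3, 102.7]
tcp_rot: [179.9, -0.0, 90.0]
ft_force: [-0.4, 0.3, 0.1]
finger_gap: 85.3
grip_force: 0.0
```

Run:
```python
from bench import r
import cv2,numpy as np
o=r.sense();print(o["tool_pos"],o["tcp_rot"])
w=r.snapshot("wrist");cv2.imwrite("pics/w6.png",w["color"])
```

```text
[437.02303555 208.27706578 102.65082977] [ 1.79911312e+02 -2.77598924e-02  8.99519023e+01]
```

View pics/w6.png

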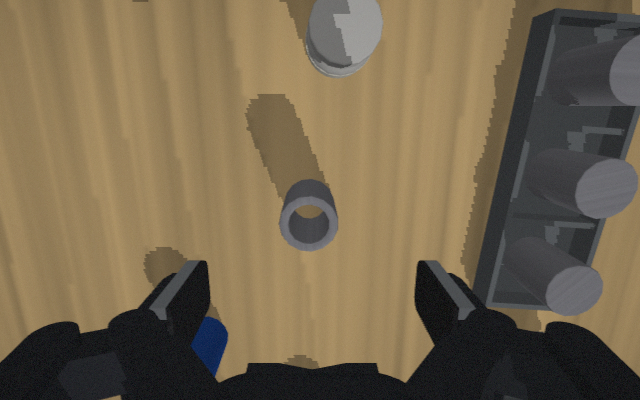

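The sleeve (308,222) is between the fingers, and the stubs at (600,188) and (570,290) stand in their pockets. Picking the sleeve.

Call:
{"api": "apply_moves", "payload": {"steps": [[1,0,-1.5,25,0,0,0],[1,0,0,25,0,0,0],[1,0,0,20,0,0,0],[1,0,0,9,0,0,0],[1,0,0,0,0,0,0],[1,0,0,0,0,0,0],[-1,0,0,0,0,0,0],[-1,0,0,0,0,0,0]]}}

```text
time: 22.1
tool_pos: [435.0, 208.3, 24.1]
tcp_rot: [179.9, -0.0, 90.0]
ft_force: [0.4, 0.1, 0.1]
finger_gap: 59.2
grip_force: 0.0
```

Call:
{"api": "apply_moves", "payload": {"steps": [[-1,0,0,0,0,0,0],[-1,0,0,0,0,0,0],[-1,0,0,0,0,0,0],[-1,0,0,0,0,0,0],[-1,0,0,0,0,0,0],[-1,0,0,0,0,0,0],[-1,0,0,0,0,0,0],[-1,0,0,0,0,0,0]]}}

```text
time: 22.9
tool_pos: [434.6, 208.2, 23.9]
tcp_rot: [179.9, -0.0, 90.0]
ft_force: [-1.4, 0.2, 6.1]
finger_gap: 33.3
grip_force: 79.3
```

Call:
{"api": "apply_moves", "payload": {"steps": [[-1,0,0,-25,0,0,0],[-1,0,0,-35,0,0,0],[-1,0,0,-30,0,0,0],[-1,-28.5,31.5,0,0,0,0],[-1,-28.5,31.5,0,0,0,0],[-1,-28.5,31.5,0,0,0,0],[-1,-28.5,31.5,0,0,0,0],[-1,-28.5,31.5,0,0,0,0]]}}

```text
time: 23.7
tool_pos: [592.2, 64.1, 112.6]
tcp_rot: [-180.0, -0.0, 90.0]
ft_force: [0.1, 0.7, -0.4]
finger_gap: 32.8
grip_force: 80.6
```

Call:
{"api": "apply_moves", "payload": {"steps": [[-1,0,0,0,0,0,0.26],[-1,0,0,0,0,0,0],[-1,0,0,0,0,0,0],[-1,0,0,0,0,0,0],[-1,0,0,0,0,0,0],[-1,0,0,0,0,0,0],[-1,0,0,0,0,0,0],[-1,0,0,0,0,0,0]]}}

```text
time: 24.5
tool_pos: [591.3, 65.6, 113.0]
tcp_rot: [180.0, 0.0, 88.7]
ft_force: [0.3, -0.5, -2.2]
finger_gap: 32.9
grip_force: 80.7
```

Call:
{"api": "apply_moves", "payload": {"steps": [[-1,0,0,25,0,0,0],[-1,0,0,25,0,0,0],[-1,0,0,20,0,0,0],[-1,0,0,10,0,0,0],[-1,0,0,4,0,0,0],[-1,0,0,0,0,0,0],[-1,0,0,0,0,0,0],[-1,0,0,0,0,0,0]]}}

```text
time: 25.3
tool_pos: [592.4, 65.4, 30.1]
tcp_rot: [179.9, -0.0, 88.7]
ft_force: [-0.4, -0.5, -2.8]
finger_gap: 33.4
grip_force: 80.7
```

Call:
{"api": "apply_moves", "payload": {"steps": [[-1,0,0,1.5,0,0,0],[-1,0,0,0,0,0,0],[1,0,0,0,0,0,0],[1,0,0,0,0,0,0],[1,0,0,0,0,0,0],[1,0,0,0,0,0,0],[1,0,0,-35,0,0,0],[1,0,0,-40,0,0,-0.26]]}}

```text
time: 26.1
tool_pos: [589.2, 65.3, 100.8]
tcp_rot: [-179.7, 0.0, 90.0]
ft_force: [1.1, 0.6, -0.1]
finger_gap: 85.4
grip_force: 0.0
```

Call:
{"api": "apply_moves", "payload": {"steps": [[1,-17,-34.5,0,0,0,0],[1,-17,-34.5,0,0,0,0],[1,-17,-34.5,0,0,0,0],[1,-16.5,-34.5,0,0,0,0],[1,0,0,0,0,0,0],[1,0,0,0,0,0,0],[1,0,0,0,0,0,0],[1,0,0,0,0,0,0]]}}

```text
time: 26.9
tool_pos: [454.5, -1.8, 102.9]
tcp_rot: [179.9, 0.0, 90.0]
ft_force: [-0.1, 0.3, -0.9]
finger_gap: 85.4
grip_force: 0.0
```

Run:
```python
from bench import r
import cv2,numpy as np
o=r.sense();print(o["tool_pos"],o["tcp_rot"])
w=r.snapshot("wrist");cv2.imwrite("pics/w7.png",w["color"])
```

```text
[454.51662715  -1.78655171 102.89299786] [1.79942210e+02 4.45595496e-04 9.00012925e+01]
```

View pics/w7.png

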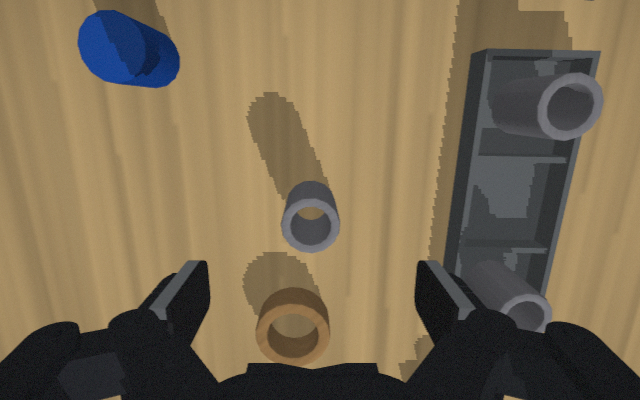

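The second sleeve (311,224) is centred, and the first one stands in the far pocket (560,105). Picking this one.

Call:
{"api": "apply_moves", "payload": {"steps": [[1,0,-1,25,0,0,0],[1,0,0,25,0,0,0],[1,0,0,20,0,0,0],[1,0,0,9,0,0,0],[1,0,0,0,0,0,0],[1,0,0,0,0,0,0],[-1,0,0,0,0,0,0],[-1,0,0,0,0,0,0]]}}

```text
time: 27.75
tool_pos: [453.4, -2.1, 24.6]
tcp_rot: [179.9, 0.0, 90.0]
ft_force: [0.1, 0.1, -0.6]
finger_gap: 58.9
grip_force: 0.0
```

Call:
{"api": "apply_moves", "payload": {"steps": [[-1,0,0,0,0,0,0],[-1,0,0,0,0,0,0],[-1,0,0,0,0,0,0],[-1,0,0,0,0,0,0],[-1,0,0,0,0,0,0],[-1,0,0,0,0,0,0],[-1,0,0,0,0,0,0],[-1,0,0,0,0,0,0]]}}

```text
time: 28.55
tool_pos: [453.1, -2.1, 24.5]
tcp_rot: [179.9, 0.0, 90.0]
ft_force: [-1.4, -0.1, 7.2]
finger_gap: 33.8
grip_force: 78.8
```

Call:
{"api": "apply_moves", "payload": {"steps": [[-1,0,0,-25,0,0,0],[-1,0,0,-35,0,0,0],[-1,0,0,-30,0,0,0],[-1,1,34,0,0,0,0],[-1,1,34,0,0,0,0],[-1,1,34,0,0,0,0],[-1,0.5,35,0,0,0,0],[-1,0,0,0,0,0,0.26]]}}

```text
time: 29.35
tool_pos: [591.9, 1.4, 112.2]
tcp_rot: [-180.0, -0.0, 88.7]
ft_force: [-1.7, -1.2, -1.4]
finger_gap: 34.0
grip_force: 80.5
```

Call:
{"api": "apply_moves", "payload": {"steps": [[-1,0,0,0,0,0,0],[-1,0,0,0,0,0,0],[-1,0,0,0,0,0,0],[-1,0,0,0,0,0,0],[-1,0,0,0,0,0,0],[-1,0,0,0,0,0,0],[-1,0,0,0,0,0,0],[-1,0,0,0,0,0,0]]}}

```text
time: 30.15
tool_pos: [589.4, 1.4, 113.5]
tcp_rot: [180.0, 0.0, 88.7]
ft_force: [0.7, 0.8, -1.9]
finger_gap: 33.6
grip_force: 80.5
```

Call:
{"api": "apply_moves", "payload": {"steps": [[-1,0,1,25,0,0,0],[-1,0,0,25,0,0,0],[-1,0,0,20,0,0,0],[-1,0,0,10,0,0,0],[-1,0,0,4,0,0,0],[-1,0,0,0,0,0,0],[-1,0,0,0,0,0,0],[-1,0,0,0,0,0,0]]}}

```text
time: 30.95
tool_pos: [591.3, 1.3, 30.5]
tcp_rot: [179.9, 0.0, 88.7]
ft_force: [0.3, 0.3, -1.5]
finger_gap: 33.7
grip_force: 80.5
```

Call:
{"api": "apply_moves", "payload": {"steps": [[-1,0,0,1.5,0,0,0],[-1,0,0,0,0,0,0],[1,0,0,0,0,0,0],[1,0,0,0,0,0,0],[1,0,0,0,0,0,0],[1,0,0,0,0,0,0],[1,0,0,-35,0,0,0],[1,0,0,-40,0,0,0]]}}

```text
time: 31.75
tool_pos: [588.2, 1.5, 101.3]
tcp_rot: [-179.7, -0.0, 88.7]
ft_force: [1.1, 0.1, 0.7]
finger_gap: 85.4
grip_force: 0.0
```

Call:
{"api": "apply_moves", "payload": {"steps": [[1,0,0,-30,0,0,0],[1,0,-45,-20,0,0,0],[1,0,-45,-20,0,0,0],[1,0,-45,-20,0,0,0],[1,0,-45,0,0,0,0],[1,0,0,0,0,0,0],[1,0,0,0,0,0,0],[1,0,0,0,0,0,0]]}}

```text
time: 32.55
tool_pos: [411.3, 5.4, 193.4]
tcp_rot: [179.9, 0.0, 88.7]
ft_force: [0.5, -0.4, -0.3]
finger_gap: 85.5
grip_force: 0.0
```

Run:
```python
from bench import r
from h import *
s=r.snapshot("scene");c=cloud(s);q=c.reshape(-1,3)
cv2.imwrite("pics/s9.png",cv2.resize(s["color"][120:370,190:490],None,fx=2.3,fy=2.3,interpolation=cv2.INTER_CUBIC))
for k,p in {"hub":(599.2,-252.8),"stub-64":(599.6,167.3),"stub0":(604.4,231.1),"sl0":(590.8,1.5),"sl64":(592.3,65.5),"tape":(439.5,-97.5),"jar":(454,314.5)}.items():
    m=(np.linalg.norm(q[:,:2]-p,axis=1)<32)&(q[:,2]>24)&(q[:,2]<75); t=q[m]
    if len(t)<5: print(k,"hidden");continue
    h=np.percentile(t[:,2],95);t=t[t[:,2]>h-5];(x,y),R=cv2.minEnclosingCircle(t[:,:2].astype(np.float32));print(k,p,h.round(1),np.round([x,y,R],1),len(t))
```

```text
hub (599.2, -252.8) 55.9 [ 598.6 -252.8   12.7] 111
stub-64 (599.6, 167.3) 56.3 [599.1 165.7  18.5] 123
stub0 (604.4, 231.1) 56.8 [604.2 230.5  18.5] 108
sl0 (590.8, 1.5) 56.0 [5.904e+02 2.000e-01 1.850e+01] 95
sl64 (592.3, 65.5) 56.0 [592.   65.5  18.5] 88
tape (439.5, -97.5) 27.9 [440.2 -97.7  28.4] 146
jar (454, 314.5) 62.9 [454.9 313.8  19.7] 88
```

View pics/s9.png

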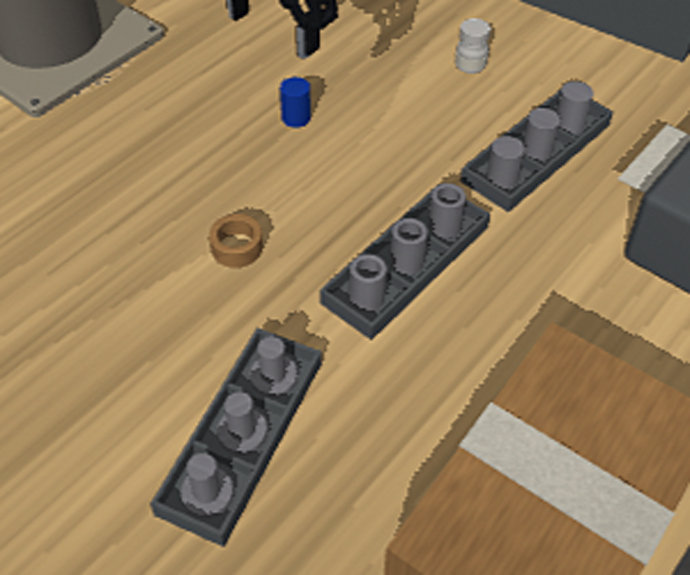

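All five parts stand upright in the right trays, within 2 mm of the pocket centres and with tops at about 55. The tape and jar have not moved.

```bash
python3 -c "
from bench import r
print(r.hand_in())"
```

```text
the job is handed in; nothing more can be done
None
```

Job handed in at about 33 s: both sleeves, both stubs and the hub stand upright and released in free pockets of their own trays, and the tape roll and jar were not moved. The hand-in call returned no verdict.

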